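# Load and lock the spectrometer's sample magazine

### The job

Load the sample magazine: first lay every carrier flat in a bay of its own, its rivet over the bay's dark hole and all center pins still up; with all of them in, push each rivet's center pin down flush with its collar. Then swing the latch at the end of the magazine fully home into its catch, and only then press the keys fully down, one at a time: the round one, the square one, then the long one. Leave the tins and the mouse alone.

Things in the scene. Friction and masses are not known exactly. Their poses are not given: they have to be found in the camera images.
- carrier1: sample carrier (may be absent), 0.1 kg: grey plate 84 (x) x 46 (y) x 6 mm. Origin on its underside below the rivet's axis, z up; the plate reaches 20 mm to +x, 64 mm to -x. Over the origin the rivet's square white collar, 26 x 26 mm, from 6 to 18 mm above the underside; at x -44 mm a steel disc, 30 mm across, top at 16 mm. Pick it by the collar, fingers closing along y.
- pin1 (a joint): centre pin of carrier1's rivet, white, 14 mm across: 0 = standing 8 mm above the collar, 0.008 = flush with the collar's top. It resists with about 6 N, has no spring and stays where it is pushed
- carrier2: sample carrier (may be absent), 0.1 kg: grey plate 84 (x) x 46 (y) x 6 mm. Origin on its underside below the rivet's axis, z up; the plate reaches 20 mm to +x, 64 mm to -x. Over the origin the rivet's square white collar, 26 x 26 mm, from 6 to 18 mm above the underside; at x -44 mm a steel disc, 30 mm across, top at 16 mm. Pick it by the collar, fingers closing along y.
- pin2 (a joint): centre pin of carrier2's rivet, white, 14 mm across: 0 = standing 8 mm above the collar, 0.008 = flush with the collar's top. It resists with about 6 N, has no spring and stays where it is pushed
- carrier3: sample carrier (may be absent), 0.1 kg: grey plate 84 (x) x 46 (y) x 6 mm. Origin on its underside below the rivet's axis, z up; the plate reaches 20 mm to +x, 64 mm to -x. Over the origin the rivet's square white collar, 26 x 26 mm, from 6 to 18 mm above the underside; at x -44 mm a steel disc, 30 mm across, top at 16 mm. Pick it by the collar, fingers closing along y.
- pin3 (a joint): centre pin of carrier3's rivet, white, 14 mm across: 0 = standing 8 mm above the collar, 0.008 = flush with the collar's top. It resists with about 6 N, has no spring and stays where it is pushed
- carrier4: sample carrier (may be absent), 0.1 kg: grey plate 84 (x) x 46 (y) x 6 mm. Origin on its underside below the rivet's axis, z up; the plate reaches 20 mm to +x, 64 mm to -x. Over the origin the rivet's square white collar, 26 x 26 mm, from 6 to 18 mm above the underside; at x -44 mm a steel disc, 30 mm across, top at 16 mm. Pick it by the collar, fingers closing along y.
- pin4 (a joint): centre pin of carrier4's rivet, white, 14 mm across: 0 = standing 8 mm above the collar, 0.008 = flush with the collar's top. It resists with about 6 N, has no spring and stays where it is pushed
- bay1 (a point): centre of the dark rivet hole (18 mm, a flat mark) on the floor of a magazine bay, 10 mm above the bench; the bay, 92 (x) x 54 (y) mm, has its middle 22 mm to -x of it. Kerbs 6 mm above the floor; bays 60 mm apart along y. Axes are the magazine's, z up. A carrier lies with its rivet over the hole, its x along the bay's x
- bay2 (a point): centre of the dark rivet hole (18 mm, a flat mark) on the floor of a magazine bay, 10 mm above the bench; the bay, 92 (x) x 54 (y) mm, has its middle 22 mm to -x of it. Kerbs 6 mm above the floor; bays 60 mm apart along y. Axes are the magazine's, z up. A carrier lies with its rivet over the hole, its x along the bay's x
- bay3 (a point): centre of the dark rivet hole (18 mm, a flat mark) on the floor of a magazine bay, 10 mm above the bench; the bay, 92 (x) x 54 (y) mm, has its middle 22 mm to -x of it. Kerbs 6 mm above the floor; bays 60 mm apart along y. Axes are the magazine's, z up. A carrier lies with its rivet over the hole, its x along the bay's x
- bay4 (a point): centre of the dark rivet hole (18 mm, a flat mark) on the floor of a magazine bay, 10 mm above the bench; the bay, 92 (x) x 54 (y) mm, has its middle 22 mm to -x of it. Kerbs 6 mm above the floor; bays 60 mm apart along y. Axes are the magazine's, z up. A carrier lies with its rivet over the hole, its x along the bay's x
- latch_hinge (a point): axis (vertical) of the swing latch at the magazine's +y end, 22 mm above the bench; axes are the magazine's
- latch_knob (a point): centre of the top of the latch's upright black knob, 14 mm across, 34 mm tall (its top 61 mm above the bench, its foot 27 mm), 90 mm from the hinge axis; the steel arm under it is 12 mm wide, 100 mm long
- latch (a joint): swing latch, rad: 0 = closed, arm along the magazine's +x and home against its stop, in the steel catch; grows as it swings out towards +y (counter-clockwise from above), up to 1.8. Stiff hinge, stays where it is left, about 1.5 N at the knob moves it
- key_round_top (a point): centre of the top of the white round key, 24 mm across; 51 mm above the bench when up. Axes are the keypad's: the three keys stand in a row along its y, 50 mm apart, in any order, on a fixed grey box 110 (x) x 170 (y) x 36 mm high with a glass strip at its +x side
- key_round (a joint): travel of the round key: 0 = up, 0.005 = fully down; springs back; 1.5 N to start, 5 N fully down
- key_square_top (a point): centre of the top of the white square key, 24 x 24 mm; 51 mm above the bench when up. Axes are the keypad's: the three keys stand in a row along its y, 50 mm apart, in any order, on a fixed grey box 110 (x) x 170 (y) x 36 mm high with a glass strip at its +x side
- key_square (a joint): travel of the square key: 0 = up, 0.005 = fully down; springs back; 1.5 N to start, 5 N fully down
- key_long_top (a point): centre of the top of the white long key, 46 x 20 mm, long along the keypad's x; 51 mm above the bench when up. Axes are the keypad's: the three keys stand in a row along its y, 50 mm apart, in any order, on a fixed grey box 110 (x) x 170 (y) x 36 mm high with a glass strip at its +x side
- key_long (a joint): travel of the long key: 0 = up, 0.005 = fully down; springs back; 1.5 N to start, 5 N fully down
- tin1: bystander: sample tin with blue lid, 64 mm across, 52 mm high; origin at centre of underside
- tin2: bystander: another such tin
- mouse: bystander: black computer mouse 100 x 58 x 30 mm; origin at centre of underside
There are look-alikes about, which are no part of the job. Leave any orange or red look-alike of the carrier1 alone. Leave any turquoise look-alike of the carrier3 alone.

How it is judged:
On the way, in this order (a step that is already met when the one before it is completed fails the run):
1. every carrier lies in a bay, rivet over the hole, center pins still up (((x of carrier1 in the frame of bay1 between -0.008 and 0.008 m and y of carrier1 in the frame of bay1 between -0.008 and 0.008 m and z of carrier1 in the frame of bay1 below 0.0025 m) or (x of carrier1 in the frame of bay2 between -0.008 and 0.008 m and y of carrier1 in the frame of bay2 between -0.008 and 0.008 m and z of carrier1 in the frame of bay2 below 0.0025 m) or (x of carrier1 in the frame of bay3 between -0.008 and 0.008 m and y of carrier1 in the frame of bay3 between -0.008 and 0.008 m and z of carrier1 in the frame of bay3 below 0.0025 m) or (x of carrier1 in the frame of bay4 between -0.008 and 0.008 m and y of carrier1 in the frame of bay4 between -0.008 and 0.008 m and z of carrier1 in the frame of bay4 below 0.0025 m)) and angle between each of carrier1, carrier2, carrier3, carrier4's own z axis and vertical below 0.06 rad and ((x of carrier2 in the frame of bay1 between -0.008 and 0.008 m and y of carrier2 in the frame of bay1 between -0.008 and 0.008 m and z of carrier2 in the frame of bay1 below 0.0025 m) or (x of carrier2 in the frame of bay2 between -0.008 and 0.008 m and y of carrier2 in the frame of bay2 between -0.008 and 0.008 m and z of carrier2 in the frame of bay2 below 0.0025 m) or (x of carrier2 in the frame of bay3 between -0.008 and 0.008 m and y of carrier2 in the frame of bay3 between -0.008 and 0.008 m and z of carrier2 in the frame of bay3 below 0.0025 m) or (x of carrier2 in the frame of bay4 between -0.008 and 0.008 m and y of carrier2 in the frame of bay4 between -0.008 and 0.008 m and z of carrier2 in the frame of bay4 below 0.0025 m)) and ((x of carrier3 in the frame of bay1 between -0.008 and 0.008 m and y of carrier3 in the frame of bay1 between -0.008 and 0.008 m and z of carrier3 in the frame of bay1 below 0.0025 m) or (x of carrier3 in the frame of bay2 between -0.008 and 0.008 m and y of carrier3 in the frame of bay2 between -0.008 and 0.008 m and z of carrier3 in the frame of bay2 below 0.0025 m) or (x of carrier3 in the frame of bay3 between -0.008 and 0.008 m and y of carrier3 in the frame of bay3 between -0.008 and 0.008 m and z of carrier3 in the frame of bay3 below 0.0025 m) or (x of carrier3 in the frame of bay4 between -0.008 and 0.008 m and y of carrier3 in the frame of bay4 between -0.008 and 0.008 m and z of carrier3 in the frame of bay4 below 0.0025 m)) and ((x of carrier4 in the frame of bay1 between -0.008 and 0.008 m and y of carrier4 in the frame of bay1 between -0.008 and 0.008 m and z of carrier4 in the frame of bay1 below 0.0025 m) or (x of carrier4 in the frame of bay2 between -0.008 and 0.008 m and y of carrier4 in the frame of bay2 between -0.008 and 0.008 m and z of carrier4 in the frame of bay2 below 0.0025 m) or (x of carrier4 in the frame of bay3 between -0.008 and 0.008 m and y of carrier4 in the frame of bay3 between -0.008 and 0.008 m and z of carrier4 in the frame of bay3 below 0.0025 m) or (x of carrier4 in the frame of bay4 between -0.008 and 0.008 m and y of carrier4 in the frame of bay4 between -0.008 and 0.008 m and z of carrier4 in the frame of bay4 below 0.0025 m)) and value of joint each of pin1, pin2, pin3, pin4 below 0.003 m), for 0.2 s.
2. every rivet's center pin is flush, the carriers in their bays (((x of carrier1 in the frame of bay1 between -0.008 and 0.008 m and y of carrier1 in the frame of bay1 between -0.008 and 0.008 m and z of carrier1 in the frame of bay1 below 0.0025 m) or (x of carrier1 in the frame of bay2 between -0.008 and 0.008 m and y of carrier1 in the frame of bay2 between -0.008 and 0.008 m and z of carrier1 in the frame of bay2 below 0.0025 m) or (x of carrier1 in the frame of bay3 between -0.008 and 0.008 m and y of carrier1 in the frame of bay3 between -0.008 and 0.008 m and z of carrier1 in the frame of bay3 below 0.0025 m) or (x of carrier1 in the frame of bay4 between -0.008 and 0.008 m and y of carrier1 in the frame of bay4 between -0.008 and 0.008 m and z of carrier1 in the frame of bay4 below 0.0025 m)) and angle between each of carrier1, carrier2, carrier3, carrier4's own z axis and vertical below 0.06 rad and ((x of carrier2 in the frame of bay1 between -0.008 and 0.008 m and y of carrier2 in the frame of bay1 between -0.008 and 0.008 m and z of carrier2 in the frame of bay1 below 0.0025 m) or (x of carrier2 in the frame of bay2 between -0.008 and 0.008 m and y of carrier2 in the frame of bay2 between -0.008 and 0.008 m and z of carrier2 in the frame of bay2 below 0.0025 m) or (x of carrier2 in the frame of bay3 between -0.008 and 0.008 m and y of carrier2 in the frame of bay3 between -0.008 and 0.008 m and z of carrier2 in the frame of bay3 below 0.0025 m) or (x of carrier2 in the frame of bay4 between -0.008 and 0.008 m and y of carrier2 in the frame of bay4 between -0.008 and 0.008 m and z of carrier2 in the frame of bay4 below 0.0025 m)) and ((x of carrier3 in the frame of bay1 between -0.008 and 0.008 m and y of carrier3 in the frame of bay1 between -0.008 and 0.008 m and z of carrier3 in the frame of bay1 below 0.0025 m) or (x of carrier3 in the frame of bay2 between -0.008 and 0.008 m and y of carrier3 in the frame of bay2 between -0.008 and 0.008 m and z of carrier3 in the frame of bay2 below 0.0025 m) or (x of carrier3 in the frame of bay3 between -0.008 and 0.008 m and y of carrier3 in the frame of bay3 between -0.008 and 0.008 m and z of carrier3 in the frame of bay3 below 0.0025 m) or (x of carrier3 in the frame of bay4 between -0.008 and 0.008 m and y of carrier3 in the frame of bay4 between -0.008 and 0.008 m and z of carrier3 in the frame of bay4 below 0.0025 m)) and ((x of carrier4 in the frame of bay1 between -0.008 and 0.008 m and y of carrier4 in the frame of bay1 between -0.008 and 0.008 m and z of carrier4 in the frame of bay1 below 0.0025 m) or (x of carrier4 in the frame of bay2 between -0.008 and 0.008 m and y of carrier4 in the frame of bay2 between -0.008 and 0.008 m and z of carrier4 in the frame of bay2 below 0.0025 m) or (x of carrier4 in the frame of bay3 between -0.008 and 0.008 m and y of carrier4 in the frame of bay3 between -0.008 and 0.008 m and z of carrier4 in the frame of bay3 below 0.0025 m) or (x of carrier4 in the frame of bay4 between -0.008 and 0.008 m and y of carrier4 in the frame of bay4 between -0.008 and 0.008 m and z of carrier4 in the frame of bay4 below 0.0025 m)) and value of joint each of pin1, pin2, pin3, pin4 above 0.0063 m), for 0.2 s.
3. the latch is home in its catch (value of joint latch below 0.06 rad), for 0.2 s.
4. the round key is down, the others up (value of joint key_round above 0.0033 m and value of joint each of key_square, key_long below 0.0015 m), for 0.05 s.
5. the square key is down, the others up (value of joint key_square above 0.0033 m and value of joint each of key_round, key_long below 0.0015 m), for 0.05 s.
6. the long key is down, the others up (value of joint key_long above 0.0033 m and value of joint each of key_round, key_square below 0.0015 m), for 0.05 s.
At the end, for the whole second after the job is handed in: Every carrier present lies flat in a bay (rivet axis within 8 mm of the hole's centre along each of the bay's x and y, underside within 2.5 mm of the floor, tilt under 0.06 rad), released and at rest, its pin at least 6.3 of 8 mm down; the latch within 0.06 rad of closed; all keys up again (all of step 2 and linear speed of each of carrier1, carrier2, carrier3, carrier4 below 0.02 m/s and contact force between each of carrier1, carrier2, carrier3, carrier4 and the fingers below 0.3 N and value of joint latch below 0.06 rad and value of joint each of key_round, key_square, key_long below 0.0015 m); the robot touches nothing.
It fails at once if a key is pressed before the latch is home (value of joint latch above 0.15 rad and value of joint any of key_round, key_square, key_long above 0.0033 m).
It fails at once if a tin or the mouse is moved by more than 3 cm (distance of any of tin1, tin2, mouse from where it was at the start of the episode above 0.03 m).
Of carrier1, carrier2, carrier3, carrier4 only 3 to 4 are there at a start; the rules pass over those that are not, and their reading is None.
At some moment in a run one of carrier1, carrier2, carrier3, carrier4 may be knocked a few centimetres aside while the robot is not near it.
Once in a run the grip may slacken for a moment while it holds something.
It also fails if it takes over 210 s, if anything falls off the work surface, if the arm or the gripper's body presses on something with over 40 N, if the wrist force passes 120 N, or if a joint passes its speed limit or range.

### The arm

A 6-joint arm with a two-finger parallel gripper is mounted at the origin on the work surface. World frame = base frame: x ahead of the robot, y to its left, z up, the work surface at z = 0. Lengths are in m, angles in rad, forces in N, time in s.
With the tool pointing down it reaches from about 0.25 to 0.775 m from the base axis. Payload 4 kg.
Tool frame: the origin (TCP) lies at the very end of the fingers, on their centre line; the grasp point (between the pads) lies 19 mm behind it (robot.pinch_z is the distance from the TCP to the grasp point, in m); z points along the fingers, y is the line along which they close (so a half turn about z gives the same grasp; the last joint's range is limited). The gripper opens to 94 mm and grips with 3 to 60 N. Pads are 16 mm wide; open, the fingers measure 119 mm over their backs; the gripper's body (75 mm by 177 mm) begins 78 mm behind the grasp point.
Start: joints at [1.008, 0.087, 1.371, -0, 1.684, -0.103], TCP at [0.244, 0.493, 0.206] pointing down, gripper open.
Joint ranges: [-3.1, 3.1], [-0.76, 2.03], [0.27, 2.55], [-1.08, 4.22], [0.17, 2.65], [-2.57, 2.57]. Speed limits (rad/s): [2.79, 2.79, 3.14, 3.14, 3.14, 3.14].

### API

Orientations are given as [roll, pitch, yaw] about the fixed x, y, z axes, in that order (R = Rz(yaw) Ry(pitch) Rx(roll)).
In Python, from bench import robot gives the robot as it stands.
- The arm moves only by the tool arm_command, never from a script. Its argument "targets" is one flat list of numbers, 7 for each row, row after row: the turn, a rotation vector about the tool's x, y, z in degrees, then the shift along the tool's x, y, z in mm, then the closure, from -1 (fully open) to 1 (shut). In form: [ax, ay, az, x, y, z, hand, ax, ay, az, x, y, z, hand, ...]. A call has 1 to 20 rows; each row is the pose to reach, as a shift and turn from the pose commanded when the call began, along the tool's axes at that moment; what a row does not reach only later rows make up. A row lasts 1/10 s, in which the tool goes at most 50 mm and 8.59 degrees, less where a joint would pass 70% of its speed; a pose out of reach is approached as far as the arm can. A call with a gripper value outside its range is refused whole. The fingers move at their own pace and stop on an object; the grip force is fixed at half the most. Time passes only in rows, so rows that repeat a pose let the fingers close. It gives the time, the measured TCP pose, the force, the opening and the grip force at its end, in the units of the state.
- robot.get_obs(): the state, without advancing time (a new reading comes with each control period).
- robot.snapshot(name): name is "scene" or "side" or "wrist"; returns a dict with "color" (480x640x3 uint8, red, green, blue), "range_z" (480x640 float32, m along the optical axis (not along the pixel's ray), 0 where there is no reading), "fx", "fy", "cx", "cy" (pixels), "T" (4x4, takes a point from camera to world coordinates); the wrist camera has in their place "T_tool_cam" (4x4, takes a point from camera to tool coordinates, whose origin is the TCP and whose axes are the flange's). Camera axes: x right, y down, z forward; pixel columns grow to the right and rows downward; lengths in m; the calibration is good to about 2 mm. A picture is of the moment at which its call begins: read the wrist's pose just before it.
- robot.close_job(): hands the job in; it is judged then, once.
The state is a dict: "time": time; "joint_positions": joint angles; "qvel": joint speeds; "joint_torque": joint torques, N m; "tool_pos": TCP position; "ee_rot": TCP orientation; "wrist_force": force on the tool from outside, world axes, zero at the start; "wrist_torque": the same for the moment, N m; "width": finger opening in m; "finger_force": force on a finger pad.
Only numpy, scipy, OpenCV 4.12 (cv2) and the standard library are available. Lean on these libraries where they do the work, as an engineer would, in place of code of your own. Each camera call takes 0.05 s, during which the arm holds its last target. There are 200 camera calls.

## Working session

There is one attempt and no reset: what is moved stays moved. The work goes in short steps, Python scripts to look and compute and a tool call to move; the robot and the scene stay as the last step left them, time stands still between calls to the robot, and variables do not carry over. Pictures are saved under pics/ and viewed, at most 14 in all, crops included, and the job is handed in when it is done.

Besides the shell and the picture viewer there is one more tool, called by a JSON object that holds its "fn" and its "kwargs", one argument or row to a line. arm_command: Moves the arm, as the interface text tells. Its arguments: {"type":"object","properties":{"targets":{"type":"array"}},"required":["targets"]}

```bash
mkdir -p pics; ls
cat > h.py <<'E'
import numpy as np,cv2
from bench import robot
from scipy.spatial.transform import Rotation as R
def snap(n,f=None):
    o=robot.get_obs(); s=robot.snapshot(n)
    if n=="wrist":
        T=np.eye(4);T[:3,:3]=R.from_euler('xyz',o['ee_rot']).as_matrix();T[:3,3]=o['tool_pos'];s['T']=T@s['T_tool_cam']
    if f: cv2.imwrite('pics/'+f,s['color'][:,:,::-1]); np.savez('pics/'+f[:-4],**{k:s[k] for k in('color','range_z','fx','fy','cx','cy','T')})
    return s
def px(s,u,v,z=None):
    "world point of pixel, by depth or on plane z"
    d=np.array([(u-s['cx'])/s['fx'],(v-s['cy'])/s['fy'],1.]);T=s['T']
    if z is None:
        p=np.median(s['range_z'][int(v)-1:int(v)+2,int(u)-1:int(u)+2]); return T[:3,:3]@(d*p)+T[:3,3]
    r=T[:3,:3]@d; return T[:3,3]+r*(z-T[2,3])/r[2]
E
python3 - <<'E'
from h import *
print(robot.get_obs())
for n in('scene','side','wrist'):
    s=snap(n,n+'0.png'); print(n,s['T'].round(3),s['fx'])
E
```

```text
pics
{'time': 0.0, 'joint_positions': array([ 1.00789688e+00,  8.79658522e-02,  1.37226176e+00, -1.49267407e-05,
        1.68360480e+00, -1.03107660e-01]), 'qvel': array([-0.00072741, -0.00127816,  0.00090361, -0.00024543,  0.00059081,
        0.00096016]), 'joint_torque': array([ 1.02864778e-03, -3.40172839e+01, -3.02430439e+01,  7.17501249e-02,
        3.27123399e-02, -1.61162825e-04]), 'tool_pos': array([0.24378235, 0.49239946, 0.20429446]), 'ee_rot': array([-3.13936327e+00, -2.15769683e-04,  2.68179896e+00]), 'wrist_force': array([ 0.27402692, -0.67164688,  0.76966208]), 'wrist_torque': array([ 0.01855933, -0.00933523,  0.00051204]), 'finger_force': 0.0, 'width': 0.09413510146369582}
scene [[ 0.609  0.676 -0.415  1.059]
 [ 0.793 -0.511  0.33  -0.404]
 [ 0.011 -0.53  -0.848  1.13 ]
 [ 0.     0.     0.     1.   ]] 477.7892214557479
side [[ 0.767 -0.445  0.462  0.086]
 [-0.641 -0.515  0.569 -0.591]
 [-0.015 -0.732 -0.681  0.794]
 [ 0.     0.     0.     1.   ]] 512.9524559069627
wrist [[ 0.444  0.865  0.232  0.176]
 [ 0.896 -0.428 -0.116  0.526]
 [-0.001  0.26  -0.966  0.384]
 [ 0.     0.     0.     1.   ]] 423.38362259947104
```

View pics/scene0.png

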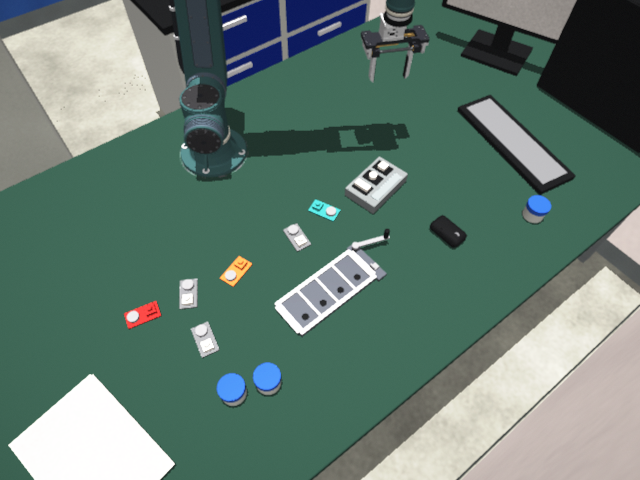

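View pics/side0.png

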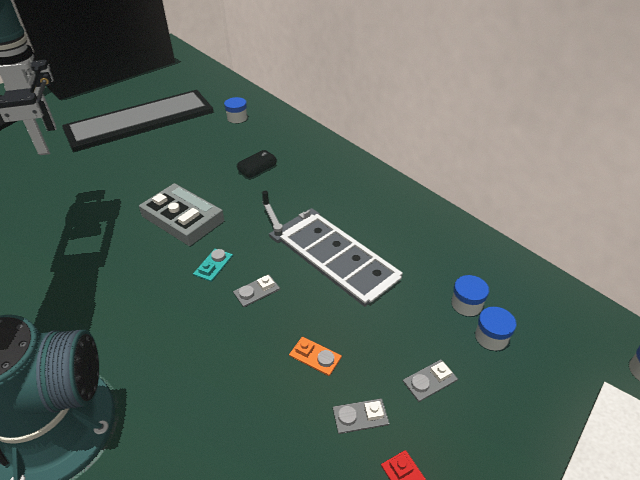

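Run:
```python
import cv2
a=cv2.imread('pics/scene0.png');b=cv2.imread('pics/side0.png')
cv2.imwrite('pics/c1.png',cv2.resize(a[155:355,165:425],None,fx=3,fy=3,interpolation=2))
cv2.imwrite('pics/c2.png',cv2.resize(b[180:440,135:485],None,fx=2.25,fy=2.25,interpolation=2))
```

```text
(no output)
```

View pics/c1.png

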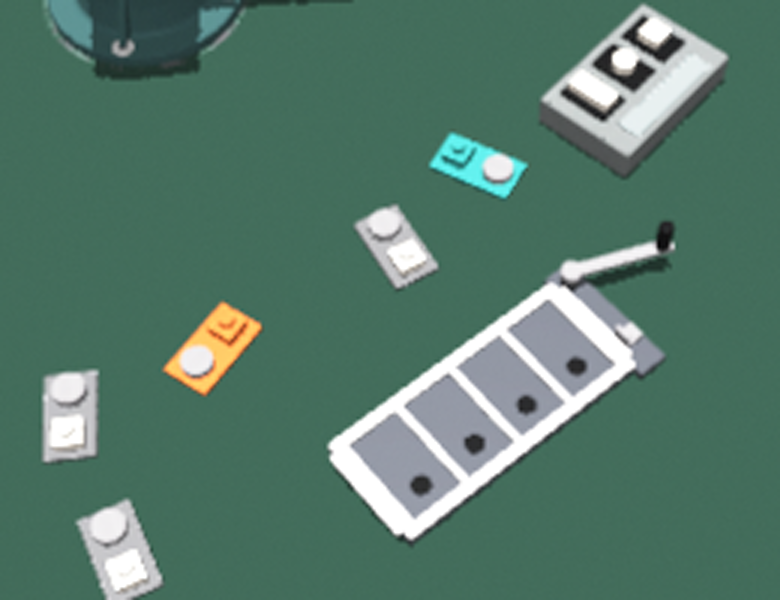

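View pics/c2.png

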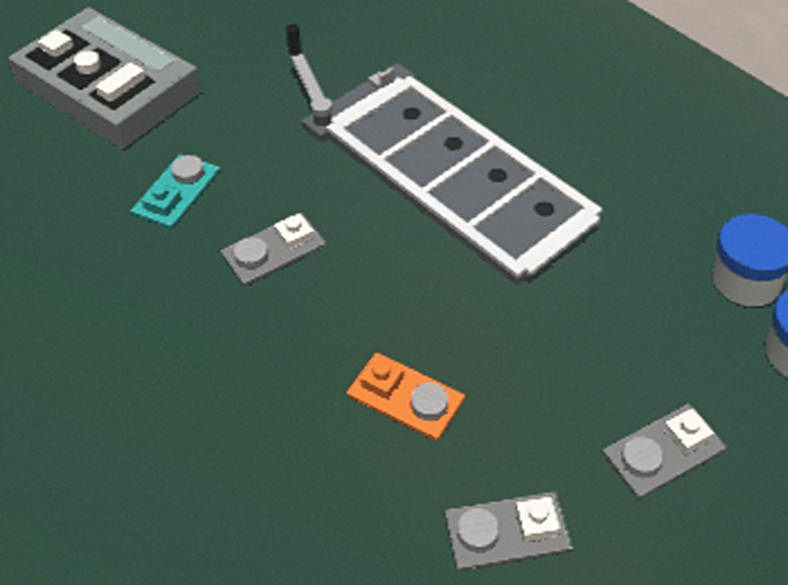

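Run:
```python
from h import *
a=dict(np.load('pics/scene0.npz'));b=dict(np.load('pics/side0.npz'))
P=dict(h1=((421,485),(544,209),.010),h2=((475,443),(498,175),.01),h3=((527,405),(454,143),.01),h4=((577,366),(411,113),.01),
Ac=((408,256),(294,229),.018),Ad=((386,224),(250,248),.016),Bc=((68,432),(539,517),.018),Bd=((69,388),(478,527),.016),Cc=((127,569),(690,428),.018),Cd=((109,525),(642,454),.016),
sq=((655,31),(56,41),.051),ro=((624,59),(87,61),.051),lo=((593,89),(122,80),.051),knob=((667,226),(293,28),.061),hinge=((571,270),(321,104),.03))
for k,(p,q,z) in P.items():
    u=165+(p[0]+.5)/3-.5,155+(p[1]+.5)/3-.5; w=135+(q[0]+.5)/2.25-.5,180+(q[1]+.5)/2.25-.5
    print(k,px(a,*u,z).round(4),px(b,*w,z).round(4),'depth z',px(a,*u)[2].round(4),px(b,*w)[2].round(4))
```

```text
h1 [ 0.6403 -0.1124  0.01  ] [ 0.6419 -0.1108  0.01  ] depth z 0.0094 0.0098
h2 [ 0.6367 -0.0516  0.01  ] [ 0.64   -0.0512  0.01  ] depth z 0.01 0.0088
h3 [0.6351 0.0076 0.01  ] [0.6376 0.0088 0.01  ] depth z 0.0094 0.0115
h4 [0.6315 0.0679 0.01  ] [0.6339 0.0696 0.01  ] depth z 0.0092 0.0083
Ac [0.4496 0.0143 0.018 ] [0.4485 0.0135 0.018 ] depth z 0.0256 0.023
Ad [0.4067 0.02   0.016 ] [0.4064 0.0222 0.016 ] depth z 0.0165 0.0149
Bc [ 0.4197 -0.3267  0.018 ] [ 0.4192 -0.3275  0.018 ] depth z 0.0236 0.0253
Bd [ 0.3812 -0.3047  0.016 ] [ 0.3813 -0.304   0.016 ] depth z 0.0158 0.0157
Cc [ 0.5583 -0.3497  0.018 ] [ 0.559  -0.3502  0.018 ] depth z 0.0253 0.0249
Cd [ 0.5149 -0.3419  0.016 ] [ 0.5153 -0.3408  0.016 ] depth z 0.0153 0.0146
sq [0.3986 0.3608 0.051 ] [0.3993 0.3588 0.051 ] depth z 0.0501 0.0493
ro [0.4079 0.3115 0.051 ] [0.4079 0.3088 0.051 ] depth z 0.0506 0.0498
lo [0.4189 0.262  0.051 ] [0.4199 0.2595 0.051 ] depth z 0.0522 0.0514
knob [0.5887 0.2052 0.061 ] [0.5901 0.2047 0.061 ] depth z 0.0626 0.061
hinge [0.5586 0.1197 0.03  ] [0.5609 0.1213 0.03  ] depth z 0.0284 0.0282
```

```bash
cat >> h.py <<'E'
import json,os
def plan(*wps,cmd=None):
    "wps: (x,y,z,yaw_deg); prints rows from commanded pose; last becomes commanded"
    c=cmd or (json.load(open('cmd.json')) if os.path.exists('cmd.json') else [.244,.493,.206,153.66])
    y=np.radians(c[3]);X=np.array([np.cos(y),np.sin(y)]);Y=np.array([np.sin(y),-np.cos(y)])
    for w in wps:
        d=np.array(w[:2])-c[:2]; print('az %.1f  xyz %.0f %.0f %.0f'%(c[3]-w[3],*(1000*np.array([d@X,d@Y,c[2]-w[2]]))), 'rows>=%d'%np.ceil(max(np.linalg.norm(np.array(w[:3])-c[:3])/.05,abs(w[3]-c[3])/8.5)))
    json.dump(list(wps[-1]),open('cmd.json','w'))
def state():
    o=robot.get_obs();print('t %.1f'%o['time'],'tcp',o['tool_pos'].round(4),'rot',np.degrees(o['ee_rot']).round(1),'F',o['wrist_force'].round(1),'w %.4f f %.1f'%(o['width'],o['finger_force']),'q',o['joint_positions'].round(2))
E
python3 - <<'E'
from h import *
a=dict(np.load('pics/scene0.npz'))
for n,u,v in(('tinL',231,382),('tinR',267,373),('mouse',448,231),('red',142,315),('orange',236,270),('turq',325,210)): print(n,px(a,u,v).round(3))
plan((.449,.014,.12,170.5),(.449,.014,.010,170.5))
E
```

```text
tinL [ 0.685 -0.354  0.052]
tinR [ 0.717 -0.277  0.052]
mouse [0.68  0.359 0.027]
red [ 0.384 -0.441  0.006]
orange [ 0.416 -0.179  0.005]
turq [0.402 0.138 0.008]
az -16.8  xyz -396 -338 86 rows>=11
az -16.8  xyz -396 -338 196 rows>=12
```

{"fn": "arm_command", "kwargs": {
  "targets": [0,0,-16.8,-396,-338,86,-0.06,0,0,-16.8,-396,-338,86,-0.06,0,0,-16.8,-396,-338,86,-0.06,0,0,-16.8,-396,-338,86,-0.06,0,0,-16.8,-396,-338,86,-0.06,0,0,-16.8,-396,-338,86,-0.06,0,0,-16.8,-396,-338,86,-0.06,0,0,-16.8,-396,-338,86,-0.06,0,0,-16.8,-396,-338,86,-0.06,0,0,-16.8,-396,-338,86,-0.06,0,0,-16.8,-396,-338,86,-0.06,0,0,-16.8,-396,-338,86,-0.06,0,0,-16.8,-396,-338,86,-0.06,0,0,-16.8,-396,-338,86,-0.06,0,0,-16.8,-396,-338,86,-0.06,0,0,-16.8,-396,-338,86,-0.06,0,0,-16.8,-396,-338,86,-0.06,0,0,-16.8,-396,-338,86,-0.06]
}}

```text
time: 1.95
tool_pos: [0.4489, 0.0147, 0.1196]
ee_rot: [3.141, 0.0, 2.976]
wrist_force: [1.0, 0.6, -0.8]
width: 0.0499
finger_force: 0.0
```

Run:
```python
from h import *
state(); s=snap('wrist','w1.png')
state()
```

```text
t 1.9 tcp [0.4489 0.0147 0.1196] rot [180.    0.  170.5] F [ 1.   0.6 -0.8] w 0.0499 f 0.0 q [-0.09 -0.11  1.73  0.    1.51 -1.5 ]
t 2.0 tcp [0.4489 0.0146 0.1196] rot [180.    0.  170.5] F [-0.8 -0.3  0.5] w 0.0497 f 0.0 q [-0.09 -0.11  1.73  0.    1.51 -1.5 ]
```

View pics/w1.png

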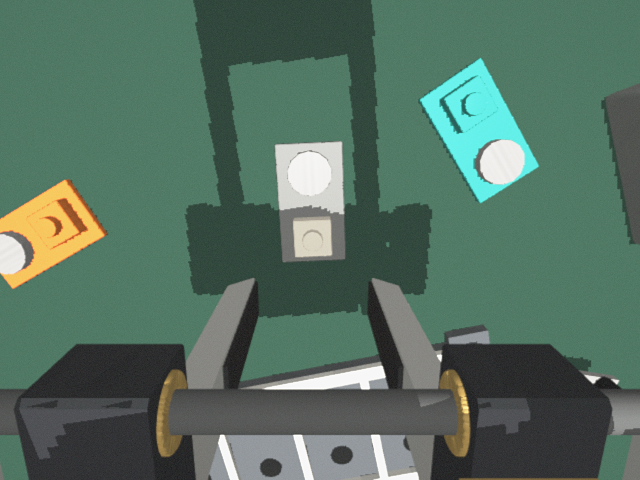

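Run:
```python
from h import *
s=dict(np.load('pics/w1.npz'))
c=px(s,312,238,.018);d=px(s,309.5,173.5,.016);print(c,d,np.degrees(np.arctan2(*(c-d)[[1,0]])),np.linalg.norm(c-d))
for u,v in((270,467),(342,455)):print(px(s,u,v,.01))
plan((.449,.014,.01,170.5))
```

```text
[0.44815724 0.0140624  0.018     ] [0.40462823 0.01967802 0.016     ] -7.351061316158614 0.043935286072888706
[ 0.63796554 -0.05303959  0.01      ]
[0.63606513 0.00750006 0.01      ]
az 0.0  xyz 0 0 0 rows>=0
```

{"fn": "arm_command", "kwargs": {
  "targets": [0,0,-1.5,0,0,60,-0.06,0,0,-1.5,0,0,100,-0.06,0,0,-1.5,0,0,111,-0.06,0,0,-1.5,0,0,111,-0.06,0,0,-1.5,0,0,111,-0.06,0,0,-1.5,0,0,111,0.9,0,0,-1.5,0,0,111,0.9,0,0,-1.5,0,0,111,0.9,0,0,-1.5,0,0,111,0.9,0,0,-1.5,0,0,111,0.9,0,0,-1.5,0,0,111,0.9,0,0,-1.5,0,0,111,0.9,0,0,-1.5,0,0,90,0.9,0,0,-1.5,0,0,50,0.9,0,0,-1.5,0,0,31,0.9,0,0,-1.5,0,0,31,0.9]
}}

```text
time: 3.6
tool_pos: [0.4512, 0.0141, 0.0915]
ee_rot: [3.141, 0.007, 3.001]
wrist_force: [-0.5, -0.5, -1.1]
width: 0.0259
finger_force: 29.9
```

Run:
```python
from h import *
state()
plan((.6364,.0082,.10,182.6),(.6364,.0082,.021,182.6),cmd=[.449,.014,.089,172.0])
```

```text
t 3.6 tcp [0.4512 0.0141 0.0915] rot [180.    0.4 172. ] F [-0.5 -0.5 -1.1] w 0.0259 f 29.9 q [-0.09 -0.09  1.77  0.    1.45 -1.53]
az -10.6  xyz -186 20 -11 rows>=4
az -10.6  xyz -186 20 68 rows>=4
```

{"fn": "arm_command", "kwargs": {
  "targets": [0,0,-10.6,-186,20,-11,0.9,0,0,-10.6,-186,20,-11,0.9,0,0,-10.6,-186,20,-11,0.9,0,0,-10.6,-186,20,-11,0.9,0,0,-10.6,-186,20,-11,0.9,0,0,-10.6,-186,20,-11,0.9,0,0,-10.6,-186,20,-11,0.9,0,0,-10.6,-186,20,30,0.9,0,0,-10.6,-186,20,50,0.9,0,0,-10.6,-186,20,60,0.9,0,0,-10.6,-186,20,65,0.9,0,0,-10.6,-186,20,68,0.9,0,0,-10.6,-186,20,70,0.9,0,0,-10.6,-186,20,70,0.9,0,0,-10.6,-186,20,70,0.9]
}}

```text
time: 5.1
tool_pos: [0.6368, 0.008, 0.0198]
ee_rot: [-3.141, 0.002, -3.097]
wrist_force: [0.4, -0.2, 1.5]
width: 0.0259
finger_force: 29.9
```

{"fn": "arm_command", "kwargs": {
  "targets": [0,0,0,0,0,1,0.9,0,0,0,0,0,1,0.23,0,0,0,0,0,1,0.23,0,0,0,0,0,1,0.23,0,0,0,0,0,1,0.23,0,0,0,0,0,-20,0.23,0,0,0,0,0,-60,0.23,0,0,0,0,0,-101,0.23,0,0,0,0,0,-101,0.23,0,0,0,0,0,-101,0.23,0,0,0,0,0,-101,0.23]
}}

```text
time: 6.2
tool_pos: [0.635, 0.0081, 0.1177]
ee_rot: [3.141, -0.003, -3.097]
wrist_force: [-0.0, -0.1, -0.3]
width: 0.0362
finger_force: 0.0
```

Run:
```python
from h import *
state(); a=snap('side','s1.png');b=snap('scene','p1.png');state()
S=b['color'][215:345,170:390,::-1]; T=a['color'][190:440,240:500,::-1]
cv2.imwrite('pics/s1c.png',np.hstack([cv2.resize(S,(440,260),interpolation=2),cv2.resize(T,(312,300),interpolation=2)[:260]]))
cv2.imwrite('pics/s1d.png',np.vstack([cv2.resize(b['color'][210:350,160:400,::-1],None,fx=2.1,fy=2.1,interpolation=2),cv2.resize(a['color'][195:435,225:465,::-1],(504,300),interpolation=2)]))
```

```text
t 6.2 tcp [0.635  0.0081 0.1177] rot [ 180.    -0.2 -177.4] F [-0.  -0.1 -0.3] w 0.0362 f 0.0 q [-0.08  0.31  1.29  0.    1.55 -1.69]
t 6.3 tcp [0.6347 0.0081 0.117 ] rot [ 180.    -0.2 -177.4] F [-0.6 -0.2 -0.2] w 0.0358 f 0.0 q [-0.08  0.31  1.29  0.    1.55 -1.69]
```

View pics/s1d.png

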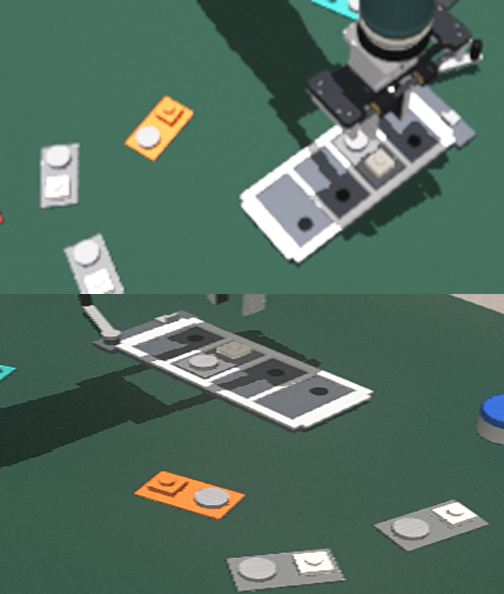

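Run:
```python
from h import *
plan((.5587,-.350,.12,168.7),(.5587,-.350,.009,168.7),cmd=[.6364,.0082,.12,182.6])
```

```text
az 13.9  xyz 94 -354 0 rows>=8
az 13.9  xyz 94 -354 111 rows>=8
```

{"fn": "arm_command", "kwargs": {
  "targets": [0,0,13.9,94,-354,0,-0.06,0,0,13.9,94,-354,0,-0.06,0,0,13.9,94,-354,0,-0.06,0,0,13.9,94,-354,0,-0.06,0,0,13.9,94,-354,0,-0.06,0,0,13.9,94,-354,0,-0.06,0,0,13.9,94,-354,0,-0.06,0,0,13.9,94,-354,0,-0.06,0,0,13.9,94,-354,0,-0.06,0,0,13.9,94,-354,0,-0.06,0,0,13.9,94,-354,0,-0.06,0,0,13.9,94,-354,40,-0.06,0,0,13.9,94,-354,80,-0.06,0,0,13.9,94,-354,100,-0.06,0,0,13.9,94,-354,107,-0.06,0,0,13.9,94,-354,110,-0.06,0,0,13.9,94,-354,110,-0.06,0,0,13.9,94,-354,110,-0.06]
}}

```text
time: 8.1
tool_pos: [0.5592, -0.3502, 0.0117]
ee_rot: [-3.14, 0.003, 2.944]
wrist_force: [-0.2, -0.5, -0.3]
width: 0.0497
finger_force: 0.0
```

{"fn": "arm_command", "kwargs": {
  "targets": [0,0,0,0,0,1,-0.06,0,0,0,0,0,1,0.9,0,0,0,0,0,1,0.9,0,0,0,0,0,1,0.9,0,0,0,0,0,1,0.9,0,0,0,0,0,1,0.9,0,0,0,0,0,1,0.9,0,0,0,0,0,-20,0.9,0,0,0,0,0,-60,0.9,0,0,0,0,0,-80,0.9,0,0,0,0,0,-80,0.9]
}}

```text
time: 9.2
tool_pos: [0.5599, -0.3513, 0.094]
ee_rot: [-3.138, 0.008, 2.944]
wrist_force: [-0.1, -0.5, -0.3]
width: 0.0253
finger_force: 30.0
```

Run:
```python
from h import *
plan((.6384,-.0518,.10,182.6),(.6384,-.0518,.018,182.6),cmd=[.5587,-.350,.09,168.7])
```

```text
az -13.9  xyz -20 308 -10 rows>=7
az -13.9  xyz -20 308 72 rows>=7
```

{"fn": "arm_command", "kwargs": {
  "targets": [0,0,-13.9,-20,308,-10,0.9,0,0,-13.9,-20,308,-10,0.9,0,0,-13.9,-20,308,-10,0.9,0,0,-13.9,-20,308,-10,0.9,0,0,-13.9,-20,308,-10,0.9,0,0,-13.9,-20,308,-10,0.9,0,0,-13.9,-20,308,-10,0.9,0,0,-13.9,-20,308,-10,0.9,0,0,-13.9,-20,308,-10,0.9,0,0,-13.9,-20,308,-10,0.9,0,0,-13.9,-20,308,20,0.9,0,0,-13.9,-20,308,40,0.9,0,0,-13.9,-20,308,55,0.9,0,0,-13.9,-20,308,64,0.9,0,0,-13.9,-20,308,69,0.9,0,0,-13.9,-20,308,71,0.9,0,0,-13.9,-20,308,71,0.9,0,0,-13.9,-20,308,71,0.9]
}}

```text
time: 11.0
tool_pos: [0.6389, -0.0519, 0.0199]
ee_rot: [-3.141, 0.002, -3.097]
wrist_force: [-0.8, -0.9, 0.9]
width: 0.0254
finger_force: 30.0
```

Release, lift, then go above B in the next call.

{"fn": "arm_command", "kwargs": {
  "targets": [0,0,0,0,0,1,0.9,0,0,0,0,0,1,0.23,0,0,0,0,0,1,0.23,0,0,0,0,0,1,0.23,0,0,0,0,0,1,0.23,0,0,0,0,0,-20,0.23,0,0,0,0,0,-60,0.23,0,0,0,0,0,-101,0.23,0,0,0,0,0,-101,0.23]
}}

```text
time: 11.9
tool_pos: [0.6422, -0.0523, 0.1278]
ee_rot: [-3.139, 0.014, -3.097]
wrist_force: [-0.3, -0.6, 0.5]
width: 0.036
finger_force: 0.0
```

Run:
```python
from h import *
plan((.4195,-.327,.12,149),cmd=[.6384,-.0518,.12,182.6])
a=snap('side','s2.png');o=dict(np.load('pics/s1.npz'))
d=np.abs(a['color'].astype(int)-o['color']).sum(2)>60
print('B region change px',d[390:440,325:395].sum())
```

```text
az 33.6  xyz 231 -265 0 rows>=8
B region change px 0
```

{"fn": "arm_command", "kwargs": {
  "targets": [0,0,33.6,231,-265,0,-0.06,0,0,33.6,231,-265,0,-0.06,0,0,33.6,231,-265,0,-0.06,0,0,33.6,231,-265,0,-0.06,0,0,33.6,231,-265,0,-0.06,0,0,33.6,231,-265,0,-0.06,0,0,33.6,231,-265,0,-0.06,0,0,33.6,231,-265,0,-0.06,0,0,33.6,231,-265,0,-0.06,0,0,33.6,231,-265,0,-0.06,0,0,33.6,231,-265,0,-0.06,0,0,33.6,231,-265,0,-0.06]
}}

```text
time: 13.15
tool_pos: [0.4199, -0.3256, 0.1192]
ee_rot: [3.141, -0.0, 2.602]
wrist_force: [0.8, -0.2, 0.7]
width: 0.05
finger_force: 0.0
```

Run:
```python
from h import *
state();s=snap('wrist','w2.png')
```

```text
t 13.2 tcp [ 0.4199 -0.3256  0.1192] rot [180.   -0.  149.1] F [ 0.8 -0.2  0.7] w 0.0500 f 0.0 q [-0.77  0.08  1.55  0.    1.51 -1.8 ]
```

View pics/w2.png

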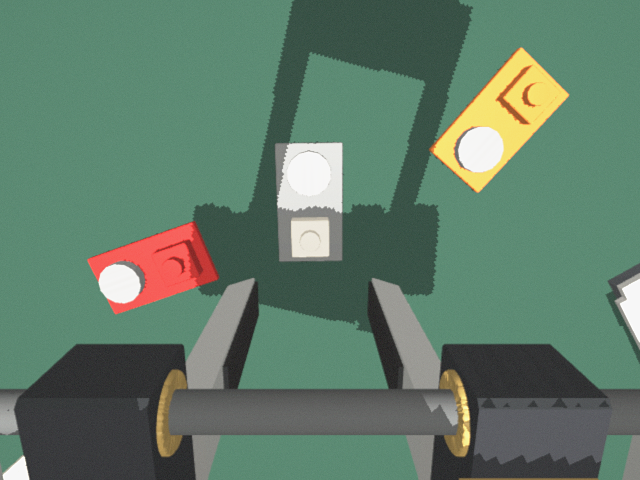

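{"fn": "arm_command", "kwargs": {
  "targets": [0,0,0,0,0,50,-0.06,0,0,0,0,0,90,-0.06,0,0,0,0,0,105,-0.06,0,0,0,0,0,110,-0.06,0,0,0,0,0,111,-0.06,0,0,0,0,0,111,-0.06,0,0,0,0,0,111,-0.06,0,0,0,0,0,111,0.9,0,0,0,0,0,111,0.9,0,0,0,0,0,111,0.9,0,0,0,0,0,111,0.9,0,0,0,0,0,111,0.9,0,0,0,0,0,111,0.9,0,0,0,0,0,90,0.9,0,0,0,0,0,50,0.9,0,0,0,0,0,30,0.9,0,0,0,0,0,30,0.9,0,0,0,0,0,30,0.9]
}}

```text
time: 15.0
tool_pos: [0.4187, -0.3264, 0.0885]
ee_rot: [3.141, -0.001, 2.6]
wrist_force: [-0.9, -0.0, -1.3]
width: 0.0259
finger_force: 29.9
```

Run:
```python
from h import *
plan((.6411,-.1118,.10,182.6),(.6411,-.1118,.018,182.6),cmd=[.4195,-.327,.09,149])
```

```text
az -33.6  xyz -79 299 -10 rows>=7
az -33.6  xyz -79 299 72 rows>=7
```

{"fn": "arm_command", "kwargs": {
  "targets": [0,0,-33.6,-79,299,-10,0.9,0,0,-33.6,-79,299,-10,0.9,0,0,-33.6,-79,299,-10,0.9,0,0,-33.6,-79,299,-10,0.9,0,0,-33.6,-79,299,-10,0.9,0,0,-33.6,-79,299,-10,0.9,0,0,-33.6,-79,299,-10,0.9,0,0,-33.6,-79,299,-10,0.9,0,0,-33.6,-79,299,-10,0.9,0,0,-33.6,-79,299,-10,0.9,0,0,-33.6,-79,299,20,0.9,0,0,-33.6,-79,299,40,0.9,0,0,-33.6,-79,299,55,0.9,0,0,-33.6,-79,299,64,0.9,0,0,-33.6,-79,299,69,0.9,0,0,-33.6,-79,299,71,0.9,0,0,-33.6,-79,299,71,0.9,0,0,-33.6,-79,299,71,0.9]
}}

```text
time: 16.8
tool_pos: [0.6418, -0.1115, 0.0196]
ee_rot: [-3.141, 0.002, -3.097]
wrist_force: [-0.2, -0.4, -1.2]
width: 0.0253
finger_force: 29.9
```

{"fn": "arm_command", "kwargs": {
  "targets": [0,0,0,0,0,1,0.9,0,0,0,0,0,1,0.23,0,0,0,0,0,1,0.23,0,0,0,0,0,1,0.23,0,0,0,0,0,1,0.23,0,0,0,0,0,-20,0.23,0,0,0,0,0,-60,0.23,0,0,0,0,0,-101,0.23,0,0,250,0,0,-131,0.23,0,0,250,0,0,-131,0.23]
}}

```text
time: 17.8
tool_pos: [0.644, -0.1121, 0.1569]
ee_rot: [-3.135, 0.01, -2.791]
wrist_force: [-0.2, 0.3, 0.2]
width: 0.0363
finger_force: 0.0
```

{"fn": "arm_command", "kwargs": {
  "targets": [0,0,8.6,190,70,-50,0.9,0,0,17.2,190,70,-50,0.9,0,0,17.2,190,70,-50,0.9,0,0,17.2,190,70,-50,0.9,0,0,17.2,190,70,-50,0.9,0,0,17.2,190,70,-50,0.9,0,0,17.2,190,70,-50,0.9,0,0,17.2,190,70,-50,0.9,0,0,17.2,190,70,-50,0.9,0,0,17.2,190,70,-50,0.9]
}}

```text
time: 18.8
tool_pos: [0.439, -0.1096, 0.1987]
ee_rot: [3.141, -0.001, -3.097]
wrist_force: [-0.7, 0.2, -0.7]
width: 0.0044
finger_force: 0.0
```

Run:
```python
from h import *
state();b=snap('scene','p3.png');a=snap('side','s3.png')
cv2.imwrite('pics/c3.png',np.vstack([cv2.resize(b['color'][235:340,265:395,::-1],(400,323),interpolation=2),cv2.resize(a['color'][200:310,255:415,::-1],(400,275),interpolation=2)]))
```

```text
t 18.8 tcp [ 0.439  -0.1096  0.1987] rot [ 1.800e+02 -1.000e-01 -1.774e+02] F [-0.7  0.2 -0.7] w 0.0044 f 0.0 q [-0.37 -0.13  1.6   0.    1.68 -1.99]
```

View pics/c3.png

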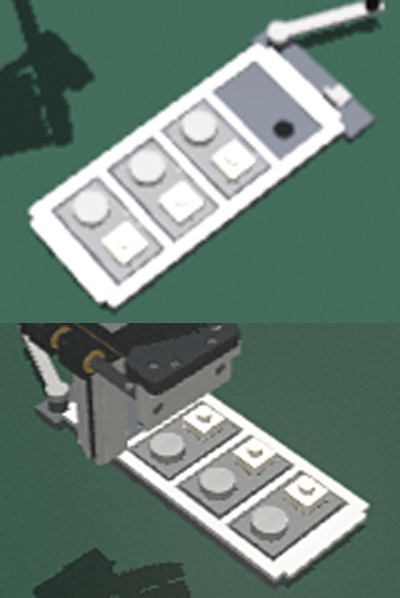

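Run:
```python
from h import *
a=dict(np.load('pics/p3.npz'));b=dict(np.load('pics/s3.npz'))
for p,q in (((125,246),(308,169)),((181,204),(254,132)),((232,162),(206,95))):
    u=265+p[0]/3.077,235+p[1]/3.077;w=255+q[0]/2.5,200+q[1]/2.5
    print(px(a,*u,.028).round(4),px(b,*w,.028).round(4))
for p in((93,210),(148,169),(199,128)):print('disc',px(a,265+p[0]/3.077,235+p[1]/3.077,.026).round(4),px(a,265+p[0]/3.077,235+p[1]/3.077)[2])
for p in((115,200),(119,221),(168,158),(174,180),(221,119),(226,140)):print('plate',px(a,265+p[0]/3.077,235+p[1]/3.077)[2])
plan((.641,-.1116,.08,182.6),(.641,-.1116,.040,182.6),cmd=[.441,-.110,.20,182.6])
state()
```

```text
[ 0.6449 -0.1136  0.028 ] [ 0.6417 -0.1142  0.028 ]
[ 0.6425 -0.0538  0.028 ] [ 0.6377 -0.0543  0.028 ]
[0.6374 0.0048 0.028 ] [0.6374 0.0061 0.028 ]
disc [ 0.6019 -0.1148  0.026 ] 0.025167068048168373
disc [ 0.5989 -0.0552  0.026 ] 0.02544945825881184
disc [0.5938 0.0036 0.026 ] 0.025410108666149345
plate 0.011289873388984129
plate 0.01356858838093622
plate 0.013627036836888262
plate 0.014354424250925035
plate 0.014369961883791804
plate 0.014366169649123739
az 0.0  xyz -200 -11 120 rows>=5
az 0.0  xyz -200 -11 160 rows>=6
t 18.9 tcp [ 0.4388 -0.1096  0.1989] rot [ 1.800e+02 -1.000e-01 -1.774e+02] F [-0.6 -0.3  0.2] w 0.0045 f 0.0 q [-0.37 -0.13  1.6   0.    1.68 -1.99]
```

{"fn": "arm_command", "kwargs": {
  "targets": [0,0,0,-203,-13,120,1,0,0,0,-203,-13,120,1,0,0,0,-203,-13,120,1,0,0,0,-203,-13,120,1,0,0,0,-203,-13,120,1,0,0,0,-203,-13,120,1,0,0,0,-203,-13,120,1,0,0,0,-203,-13,120,1,0,0,0,-203,-13,150,1,0,0,0,-203,-13,160,1,0,0,0,-203,-13,164,1,0,0,0,-203,-13,167,1,0,0,0,-203,-13,169,1,0,0,0,-203,-13,170,1,0,0,0,-203,-13,171,1,0,0,0,-203,-13,171,1,0,0,0,-203,-13,171,1]
}}

```text
time: 20.6
tool_pos: [0.642, -0.1139, 0.0316]
ee_rot: [-3.141, 0.002, -3.097]
wrist_force: [-2.6, 1.0, 5.6]
width: 0.0005
finger_force: 2.5
```

{"fn": "arm_command", "kwargs": {
  "targets": [0,0,0,0,0,1,1,0,0,0,0,0,2,1,0,0,0,0,0,2,1,0,0,0,0,0,3,1,0,0,0,0,0,3,1,0,0,0,0,0,3,1]
}}

```text
time: 21.2
tool_pos: [0.6421, -0.1139, 0.0288]
ee_rot: [-3.141, 0.002, -3.097]
wrist_force: [-2.4, 1.2, 5.1]
width: 0.0007
finger_force: 2.7
```

{"fn": "arm_command", "kwargs": {
  "targets": [0,0,0,0,0,1,1,0,0,0,0,0,2,1,0,0,0,0,0,2,1,0,0,0,0,0,2,1]
}}

```text
time: 21.6
tool_pos: [0.6423, -0.1139, 0.0283]
ee_rot: [-3.14, 0.003, -3.097]
wrist_force: [-5.2, 1.4, 10.5]
width: 0.0005
finger_force: 5.1
```

{"fn": "arm_command", "kwargs": {
  "targets": [0,0,0,0,0,-30,1,0,0,0,0,0,-30,1,0,0,0,0,60,-30,1,0,0,0,0,60,-30,1,0,0,0,0,60,-30,1,0,0,0,0,60,-30,1,0,0,0,0,60,-16,1,0,0,0,0,60,-12,1,0,0,0,0,60,-8,1,0,0,0,0,60,-5,1,0,0,0,0,60,-3,1,0,0,0,0,60,-1,1,0,0,0,0,60,0,1,0,0,0,0,60,0,1,0,0,0,0,60,0,1,0,0,0,0,60,0,1]
}}

```text
time: 23.2
tool_pos: [0.6392, -0.0549, 0.0282]
ee_rot: [-3.14, 0.001, -3.098]
wrist_force: [-7.5, 0.4, 18.5]
width: 0.0004
finger_force: 9.6
```

Flush. Third pin.

{"fn": "arm_command", "kwargs": {
  "targets": [0,0,0,0,0,-30,1,0,0,0,0,0,-30,1,0,0,0,0,60,-30,1,0,0,0,0,60,-30,1,0,0,0,0,60,-30,1,0,0,0,0,60,-30,1,0,0,0,0,60,-16,1,0,0,0,0,60,-12,1,0,0,0,0,60,-8,1,0,0,0,0,60,-5,1,0,0,0,0,60,-3,1,0,0,0,0,60,-1,1,0,0,0,0,60,0,1,0,0,0,0,60,0,1,0,0,0,0,60,0,1,0,0,0,0,60,0,1]
}}

```text
time: 24.8
tool_pos: [0.6366, 0.005, 0.0282]
ee_rot: [-3.14, 0.001, -3.098]
wrist_force: [-7.7, 0.3, 19.7]
width: 0.0007
finger_force: 9.5
```

{"fn": "arm_command", "kwargs": {
  "targets": [0,0,0,0,0,-30,1,0,0,0,0,0,-80,1,0,0,0,80,0,-120,1,0,0,0,120,0,-120,1,0,0,0,170,0,-120,1,0,0,0,170,0,-120,1,0,0,0,170,0,-120,1,0,0,0,170,0,-120,1]
}}

```text
time: 25.6
tool_pos: [0.4668, -0.0017, 0.1433]
ee_rot: [-3.142, 0.001, -3.098]
wrist_force: [1.1, 1.0, -0.8]
width: 0.0004
finger_force: 0.0
```

Run:
```python
from h import *
state();b=snap('scene','p4.png');a=snap('side','s4.png')
cv2.imwrite('pics/c4.png',np.vstack([cv2.resize(b['color'][225:340,265:405,::-1],(400,328),interpolation=2),cv2.resize(a['color'][180:310,225:415,::-1],(400,272),interpolation=2)]))
```

```text
t 25.6 tcp [ 0.4668 -0.0017  0.1433] rot [-180.     0.  -177.5] F [ 1.1  1.  -0.8] w 0.0004 f 0.0 q [-0.13 -0.08  1.66  0.    1.56 -1.74]
```

View pics/c4.png

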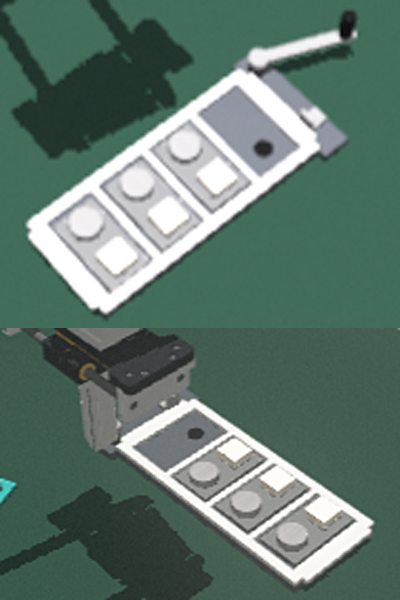

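Run:
```python
from h import *
plan((.5895,.205,.13,70.6),(.5895,.205,.036,70.6),cmd=[.4668,-.0017,.1435,182.6])
H=np.array([.5597,.1205]);c=[.5895,.205,.036,70.6]
W=[]
for th in list(np.arange(68,0,-4))+[0,-2]:
    a=np.radians(th+2.6); p=H+.0898*np.array([np.cos(a),np.sin(a)]); W.append((*p,.036,th+2.6))
plan(*W,cmd=c)
```

```text
az 112.0  xyz -132 201 13 rows>=14
az 112.0  xyz -132 201 107 rows>=14
az 0.0  xyz 0 -0 0 rows>=1
az 4.0  xyz -0 6 0 rows>=1
az 8.0  xyz -1 12 0 rows>=1
az 12.0  xyz -2 19 0 rows>=2
az 16.0  xyz -3 25 0 rows>=2
az 20.0  xyz -5 31 0 rows>=3
az 24.0  xyz -8 36 0 rows>=3
az 28.0  xyz -10 42 0 rows>=4
az 32.0  xyz -13 48 0 rows>=4
az 36.0  xyz -17 53 0 rows>=5
az 40.0  xyz -21 58 0 rows>=5
az 44.0  xyz -25 62 0 rows>=6
az 48.0  xyz -30 67 0 rows>=6
az 52.0  xyz -34 71 0 rows>=7
az 56.0  xyz -39 74 0 rows>=7
az 60.0  xyz -45 78 0 rows>=8
az 64.0  xyz -50 81 0 rows>=8
az 68.0  xyz -56 83 0 rows>=8
az 70.0  xyz -59 84 0 rows>=9
```

{"fn": "arm_command", "kwargs": {
  "targets": [0,0,112,113,212,13,0.45,0,0,112,113,212,13,0.45,0,0,112,113,212,13,0.45,0,0,112,113,212,13,0.45,0,0,112,113,212,13,0.45,0,0,112,113,212,13,0.45,0,0,112,113,212,13,0.45]
}}

```text
time: 26.4
tool_pos: [0.3435, 0.2082, 0.1299]
ee_rot: [-3.141, -0.002, 2.242]
wrist_force: [0.7, -0.8, -0.5]
width: 0.026
finger_force: 0.0
```

I sent that move with a guessed x before the plan's figure was printed. It did no harm because the tool was clear at z 0.13. I'll re-plan from the measured pose.

Run:
```python
from h import *
state()
plan((.5895,.205,.13,70.6),cmd=[.3435,.2082,.13,128.4])
```

```text
t 26.4 tcp [0.3435 0.2082 0.1299] rot [-1.799e+02 -1.000e-01  1.285e+02] F [ 0.7 -0.8 -0.5] w 0.0260 f 0.0 q [ 0.4  -0.22  1.81  0.    1.55 -0.27]
az 57.8  xyz -155 191 0 rows>=7
```

Run:
```python
from h import *
plan((.5895,.205,.13,70.6),cmd=[.3445,.205,.13,122.5])
```

```text
az 51.9  xyz -132 207 0 rows>=7
```

{"fn": "arm_command", "kwargs": {
  "targets": [0,0,51.9,-132,207,0,0.45,0,0,51.9,-132,207,0,0.45,0,0,51.9,-132,207,0,0.45,0,0,51.9,-132,207,0,0.45,0,0,51.9,-132,207,0,0.45,0,0,51.9,-132,207,0,0.45,0,0,51.9,-132,207,0,0.45,0,0,51.9,-132,207,0,0.45,0,0,51.9,-132,207,0,0.45,0,0,51.9,-132,207,0,0.45,0,0,51.9,-132,207,0,0.45]
}}

```text
time: 27.5
tool_pos: [0.5881, 0.2313, 0.1314]
ee_rot: [3.14, -0.001, 1.339]
wrist_force: [-0.2, 0.4, 0.2]
width: 0.0258
finger_force: 0.0
```

Run:
```python
from h import *
state()
snap('wrist','w3.png')
```

```text
t 27.5 tcp [0.5881 0.2313 0.1314] rot [179.9  -0.   76.7] F [-0.2  0.4  0.2] w 0.0258 f 0.0 q [0.29 0.29 1.28 0.   1.57 0.52]
```

View pics/w3.png

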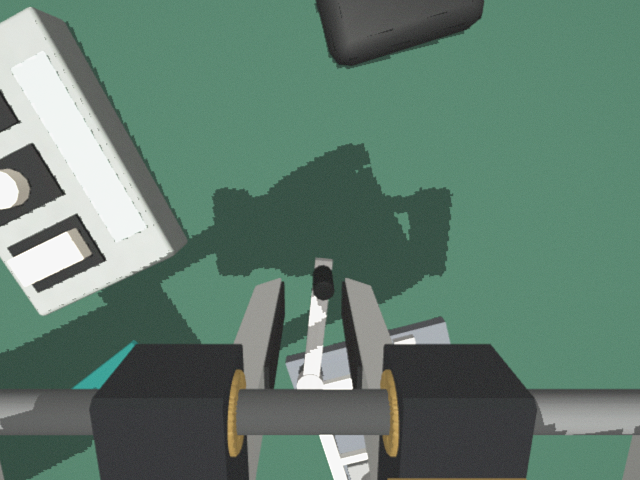

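Run:
```python
from h import *
s=dict(np.load('pics/w3.npz'))
for v in(285,290,294):print(px(s,322,v,.061).round(4),px(s,322,v).round(4))
print('hinge',px(s,310,383,.03))
plan((.5895,.205,.132,70.6),(.5895,.205,.036,70.6),cmd=[.5881,.2313,.132,76.7])
```

```text
[0.5892 0.2089 0.061 ] [0.5893 0.209  0.0614]
[0.5885 0.2056 0.061 ] [0.5885 0.2057 0.0612]
[0.5879 0.2029 0.061 ] [0.5879 0.203  0.0612]
hinge [0.56059937 0.12211498 0.03      ]
az 6.1  xyz -25 7 0 rows>=1
az 6.1  xyz -25 7 96 rows>=2
```

{"fn": "arm_command", "kwargs": {
  "targets": [0,0,6.1,-25,7,0,0.45,0,0,6.1,-25,7,0,0.45,0,0,6.1,-25,7,0,0.45,0,0,6.1,-25,7,0,0.45,0,0,6.1,-25,7,30,0.45,0,0,6.1,-25,7,55,0.45,0,0,6.1,-25,7,75,0.45,0,0,6.1,-25,7,88,0.45,0,0,6.1,-25,7,96,0.45,0,0,6.1,-25,7,96,0.45,0,0,6.1,-25,7,96,0.6,0,0,6.1,-25,7,96,0.6]
}}

```text
time: 28.75
tool_pos: [0.5906, 0.2055, 0.0361]
ee_rot: [3.139, -0.002, 1.231]
wrist_force: [-0.3, -0.0, -0.2]
width: 0.019
finger_force: 0.0
```

{"fn": "arm_command", "kwargs": {
  "targets": [0,0,4,0,6,0,0.6,0,0,8,-1,12,0,0.6,0,0,12,-2,19,0,0.6,0,0,16,-3,25,0,0.6,0,0,20,-5,31,0,0.6,0,0,24,-8,36,0,0.6,0,0,28,-10,42,0,0.6,0,0,32,-13,48,0,0.6,0,0,36,-17,53,0,0.6,0,0,40,-21,58,0,0.6,0,0,44,-25,62,0,0.6,0,0,48,-30,67,0,0.6,0,0,52,-34,71,0,0.6,0,0,56,-39,74,0,0.6,0,0,60,-45,78,0,0.6,0,0,64,-50,81,0,0.6,0,0,68,-56,83,0,0.6,0,0,68,-57,85,0,0.6,0,0,68,-57,85,0,0.6]
}}

```text
time: 30.65
tool_pos: [0.6513, 0.1231, 0.0354]
ee_rot: [-3.141, -0.002, 0.045]
wrist_force: [0.1, -0.1, -0.3]
width: 0.0189
finger_force: 0.1
```

{"fn": "arm_command", "kwargs": {
  "targets": [0,0,0,0,1,0,0.6,0,0,0,0,2,0,0.6,0,0,0,0,3,0,0.6,0,0,0,0,4,0,0.6,0,0,0,0,5,0,0.6,0,0,0,0,5,0,0.6]
}}

```text
time: 31.25
tool_pos: [0.6514, 0.1217, 0.0351]
ee_rot: [-3.136, -0.002, 0.046]
wrist_force: [0.5, 7.8, 1.6]
width: 0.0186
finger_force: 4.2
```

{"fn": "arm_command", "kwargs": {
  "targets": [0,0,0,0,-4,0,0.45,0,0,0,0,-4,0,0.45,0,0,0,0,-4,0,0.45,0,0,0,0,-4,-30,0.45,0,0,0,0,-4,-70,0.45,0,0,0,0,-4,-95,0.45,0,0,0,-100,-4,-95,0.45,0,0,0,-100,-4,-95,0.45,0,0,0,-100,-4,-95,0.45,0,0,0,-100,-4,-95,0.9,0,0,0,-100,-4,-95,0.9]
}}

```text
time: 32.35
tool_pos: [0.5522, 0.1174, 0.1303]
ee_rot: [3.141, -0.002, 0.044]
wrist_force: [0.4, -0.1, 0.6]
width: 0.0132
finger_force: 0.0
```

Run:
```python
from h import *
state();b=snap('scene','p5.png');a=snap('side','s5.png')
cv2.imwrite('pics/c5.png',np.vstack([cv2.resize(b['color'][145:340,265:425,::-1],None,fx=2.1,fy=2.1,interpolation=2)[:,:],]))
cv2.imwrite('pics/c5.png',np.hstack([cv2.resize(b['color'][145:340,265:425,::-1],(400,488),interpolation=2),cv2.resize(a['color'][170:310,225:385,::-1],(400,350),interpolation=2).copy() if 0 else cv2.copyMakeBorder(cv2.resize(a['color'][170:310,225:385,::-1],(400,350),interpolation=2),0,138,0,0,0)]))
```

```text
t 32.4 tcp [0.5522 0.1174 0.1303] rot [ 1.8e+02 -1.0e-01  2.5e+00] F [ 0.4 -0.1  0.6] w 0.0132 f 0.0 q [ 0.11  0.14  1.46 -0.    1.54  1.64]
```

View pics/c5.png

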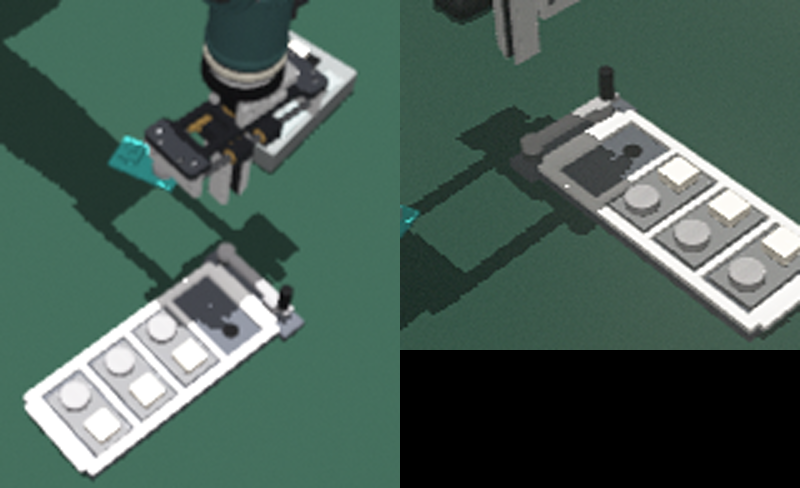

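Run:
```python
from h import *
b=dict(np.load('pics/p5.npz'));k=px(b,265+287/2.5,145+289/2.5,.061)[:2]-[.5597,.1205];print('latch deg',np.degrees(np.arctan2(k[1],k[0]))-2.6,np.linalg.norm(k))
c=[.5522,.1174,.1303,2.5]
plan((.408,.310,.10,2.5),(.408,.310,.058,2.5),(.408,.310,.045,2.5),cmd=c)
plan((.399,.360,.06,2.5),cmd=[.408,.310,.06,2.5]);plan((.4194,.2608,.06,2.5),cmd=[.399,.36,.06,2.5])
```

```text
latch deg 0.19092529157453209 0.09054804953221553
az 0.0  xyz -136 -199 30 rows>=5
az 0.0  xyz -136 -199 72 rows>=6
az 0.0  xyz -136 -199 85 rows>=6
az 0.0  xyz -7 -50 0 rows>=2
az 0.0  xyz 16 100 0 rows>=3
```

{"fn": "arm_command", "kwargs": {
  "targets": [0,0,0,-136,-199,30,1,0,0,0,-136,-199,30,1,0,0,0,-136,-199,30,1,0,0,0,-136,-199,30,1,0,0,0,-136,-199,30,1,0,0,0,-136,-199,30,1,0,0,0,-136,-199,30,1,0,0,0,-136,-199,30,1,0,0,0,-136,-199,30,1,0,0,0,-136,-199,60,1,0,0,0,-136,-199,72,1,0,0,0,-136,-199,76,1,0,0,0,-136,-199,79,1,0,0,0,-136,-199,82,1,0,0,0,-136,-199,84,1,0,0,0,-136,-199,85,1,0,0,0,-136,-199,86,1,0,0,0,-136,-199,86,1]
}}

```text
time: 34.25
tool_pos: [0.4068, 0.3104, 0.0461]
ee_rot: [3.141, -0.002, 0.044]
wrist_force: [-2.9, -4.6, 11.2]
width: 0.0007
finger_force: 5.4
```

{"fn": "arm_command", "kwargs": {
  "targets": [0,0,0,0,0,-20,1,0,0,0,0,0,-25,1,0,0,0,0,0,-25,1,0,0,0,-7,-50,-25,1,0,0,0,-7,-50,-25,1,0,0,0,-7,-50,-25,1,0,0,0,-7,-50,-25,1,0,0,0,-7,-50,-14,1,0,0,0,-7,-50,-10,1,0,0,0,-7,-50,-7,1,0,0,0,-7,-50,-4,1,0,0,0,-7,-50,-2,1,0,0,0,-7,-50,-1,1,0,0,0,-7,-50,0,1,0,0,0,-7,-50,0,1]
}}

```text
time: 35.75
tool_pos: [0.3968, 0.3594, 0.0461]
ee_rot: [3.14, 0.0, 0.044]
wrist_force: [-5.0, -5.7, 12.7]
width: 0.0004
finger_force: 6.7
```

{"fn": "arm_command", "kwargs": {
  "targets": [0,0,0,0,0,-20,1,0,0,0,0,0,-25,1,0,0,0,0,0,-25,1,0,0,0,16,100,-25,1,0,0,0,16,100,-25,1,0,0,0,16,100,-25,1,0,0,0,16,100,-25,1,0,0,0,16,100,-25,1,0,0,0,16,100,-14,1,0,0,0,16,100,-10,1,0,0,0,16,100,-7,1,0,0,0,16,100,-4,1,0,0,0,16,100,-2,1,0,0,0,16,100,-1,1,0,0,0,16,100,0,1,0,0,0,16,100,0,1]
}}

```text
time: 37.35
tool_pos: [0.4166, 0.2617, 0.046]
ee_rot: [-3.14, 0.001, 0.045]
wrist_force: [-8.5, 0.3, 14.5]
width: 0.0005
finger_force: 7.2
```

All three keys bottomed, with 11 to 15 N at z 0.046. I'll lift clear and check the magazine.

{"fn": "arm_command", "kwargs": {
  "targets": [0,0,0,0,0,-30,1,0,0,0,0,0,-80,1,0,0,0,0,0,-130,1,0,0,0,-60,0,-130,1,0,0,0,-60,0,-130,1,0,0,0,-60,0,-130,1]
}}

```text
time: 37.95
tool_pos: [0.3566, 0.2583, 0.1735]
ee_rot: [-3.141, -0.001, 0.046]
wrist_force: [0.7, -0.7, -0.4]
width: 0.0005
finger_force: 0.0
```

Run:
```python
from h import *
state();b=snap('scene','p6.png')
cv2.imwrite('pics/c6.png',cv2.resize(b['color'][145:405,165:475,::-1],None,fx=2.3,fy=2.3,interpolation=2))
```

```text
t 38.0 tcp [0.3566 0.2583 0.1735] rot [-1.8e+02 -1.0e-01  2.6e+00] F [ 0.7 -0.7 -0.4] w 0.0005 f 0.0 q [ 0.5  -0.15  1.67 -0.    1.63  2.02]
```

View pics/c6.png

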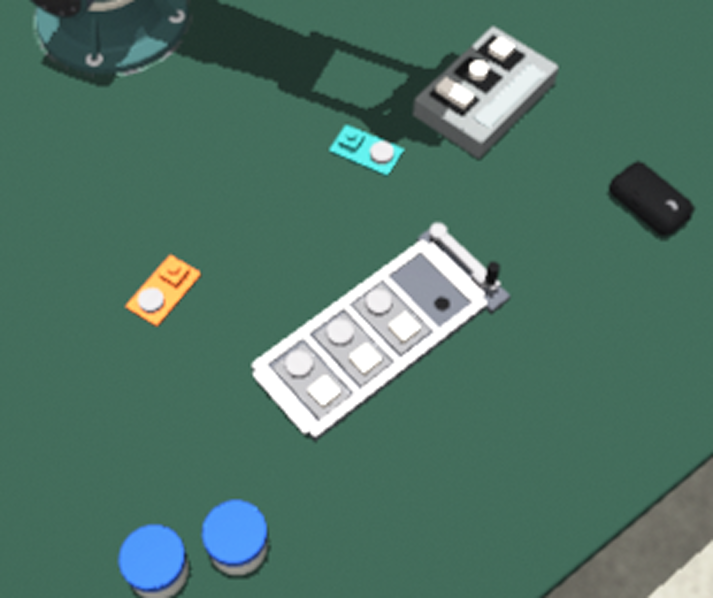

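View pics/p6.png

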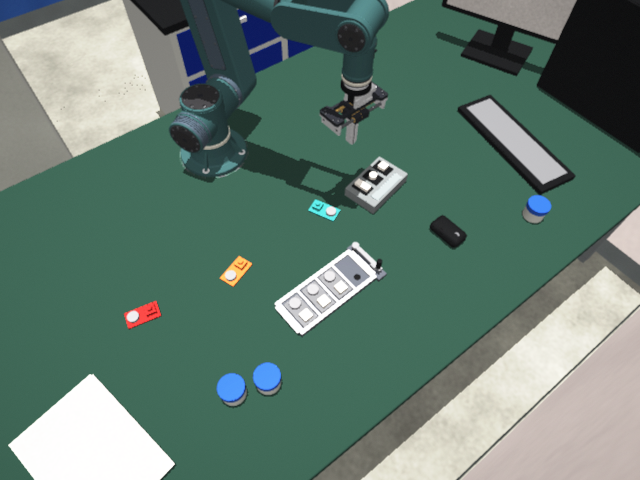

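No carriers are left on the bench. The three are in bays with pins flush, the latch is closed, the keys are up and the arm is clear, so I'm handing in.

```bash
python3 -c "
from bench import robot
print(robot.close_job())"
```

```text
the job is handed in; nothing more can be done
None
```

The job is handed in with no verdict shown: the three carriers present are in their bays with pins flush, the latch is home, and the round, square and long keys were pressed in that order; the tins and mouse were not touched.

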